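Finish the balancing-stone cairn on the studio shelf

ROBOT

A 6-joint arm with a two-finger parallel gripper is mounted at the origin on the work surface. World frame = base frame: x ahead of the robot, y to its left, z up, the work surface at z = 0. Lengths are in m, angles in rad, forces in N, time in s.
With the tool pointing down it reaches from about 0.425 to 0.95 m from the base axis. Payload 3.5 kg.
Tool frame: the origin (TCP) lies midway between the tips of the shut fingers; the grasp point (between the pads) lies 19 mm behind it; z points along the fingers, y is the line along which they close (so a half turn about z gives the same grasp; the last joint's range is limited). The gripper opens to 85 mm and grips with 20 to 120 N. Pads are 22 mm wide; open, the fingers measure 114 mm over their backs; the gripper's body (76 mm by 85 mm) begins 54 mm behind the grasp point. The pads swing forward as they close: fully open they stand 13 mm farther back than shut.
Start: joints at [-1.483, 0.286, 1.577, -0, 1.279, -0.15], TCP at [0.159, -0.656, 0.231] pointing down, gripper open.
Joint ranges: [-2.77, 2.77], [-0.9, 2.22], [0.21, 2.48], [-1.53, 4.67], [0.24, 2.81], [-2.84, 2.84]. Speed limits (rad/s): [2.79, 2.79, 3.14, 3.14, 3.14, 3.14].

INTERFACE

Orientations are given as a unit quaternion [x, y, z, w].
In Python, from plant import * gives the robot as it stands.
- The arm moves only by the tool move_arm, never from a script. Its argument "moves" is a list of rows, each a list of 3 entries, a list of its own where there are three numbers: the opening, from 0 (shut) to 1 (fully open), then the shift along the tool's x, y, z in m, then the turn, a rotation vector about the tool's x, y, z in rad. A call has exactly 10 rows; each row shifts and turns the commanded pose from where the row before left it, along the tool's axes as they then stand; what a row does not reach is not made up. A row lasts 1/12 s, in which the tool goes at most 41.7 mm and 7.16 degrees, less where a joint would pass 70% of its speed; a pose out of reach is approached as far as the arm can. A call is refused whole if a number of a shift passes 0.0417 or a number of a turn 0.125, either way. A call with a gripper value outside its range is refused whole. The fingers move at their own pace and stop on an object; "grip_force" is the grip in N (left out, the last holds). Time passes only in rows, so rows that do not move let the fingers close, or fill a call up. It gives the time, the measured TCP pose, the force, the opening and the grip force at its end, in the units of the state.
- get_state(): the state, without advancing time (a new reading comes with each control period).
- read_camera(name): name is "scene" or "side" or "wrist"; returns the picture (384x512x3 uint8, red, green, blue); there is no depth.
- camera_params(name): a dict with "fx", "fy", "cx", "cy" (pixels), "k1" (the pictures are not rectified: a ray, as slopes to the right and down, at radius r is drawn at 1 + k1 r^2 times it, then the intrinsics apply), "rvec" (rotation vector, rad) and "tvec" (3), from world to camera coordinates, as OpenCV has them; the wrist camera has in their place "tool_from_camera" (4x4, takes a point from camera to tool coordinates, whose origin is the TCP and whose axes are the flange's). Camera axes: x right, y down, z forward; pixel columns grow to the right and rows downward; lengths in m; the calibration is good to about 2 mm. A picture is of the moment at which its call begins: read the wrist's pose just before it. camera_params takes no time and is no camera call.
- sign_off(): hands the job in; it is judged then, once.
The state is a dict: "time": time; "qpos": joint angles; "dq": joint speeds; "joint_efforts": joint torques, N m; "eef_pos": TCP position; "tcp_rot": TCP orientation; "contact_force": force on the tool from outside, world axes, zero at the start; "wrist_torque": the same for the moment, N m; "opening": opening from 0.0 (shut) to 1.0 (fully open); "finger_force": force on a finger pad.
Only numpy, scipy, OpenCV 4.12 (cv2) and the standard library are available. Lean on these libraries where they do the work, as an engineer would, in place of code of your own. Each camera call takes 0.05 s, during which the arm holds its last target. There are 200 camera calls.

TASK

Finish the little stone cairn on the shelf: balance the flat dark stone on the crown of the domed foot stone so that it stays there by itself, close to level, then lay the white pebble flat on the middle of it. Set both stones down gently, leave the finished cairn standing still, and leave the other things on the shelf as they are.

Things in the scene. Friction and masses are not known exactly. Their poses are not given: they have to be found in the camera images.
- foot: The cairn's foot, fixed to the shelf: a sand-coloured domed stone, 168 mm across and 50 mm high, bonded onto a round dark slate 200 mm across and 12 mm thick. Its top is a smooth spherical cap of radius 100 mm, with no flat or dimple. Origin: centre of the slate's underside, on the shelf; z up.
- foot_top (a point): The crown (highest point) of the domed foot stone, 62 mm above the shelf; z up.
- flat_stone: Flat dark-grey oval river stone, 68 x 50 x 22 mm (long x short x thick), about 0.16 kg, flat above and below, lying loose on the shelf to the left or right of the foot. Origin at its centre, 11 mm above its underside; x along the 68 mm length, y across the 50 mm width (grasp here), z up.
- pebble: Small white oval pebble, 42 x 32 x 18 mm, about 0.045 kg, flat above and below, lying loose on the shelf on the other side of the foot. Origin at its centre, 9 mm above its underside; x along the 42 mm length, y across the 32 mm width (grasp here), z up.
- bottle: Bystander: stainless steel bottle with a black flip lid and carry loop, 72 mm across, 280 mm tall, standing at the right. Origin: centre of its underside.
- cork_block: Bystander: sky-blue cork yoga block, 225 x 150 x 75 mm, standing on end and leaning 24 degrees against the far side of the bottle. Origin: middle of the lower edge it leans over, on the shelf.
- tray: Bystander: square bamboo tray, 125 x 125 x 30 mm, with four cells, beyond the foot. Origin: centre of its underside.
- ball0_center (a point): Bystander: centre of one of four wooden massage balls, 45 mm across, in the tray.
- ball1_center (a point): Bystander: centre of one of four wooden massage balls, 45 mm across, in the tray.
- ball2_center (a point): Bystander: centre of one of four wooden massage balls, 45 mm across, in the tray.
- ball3_center (a point): Bystander: centre of one of four wooden massage balls, 45 mm across, in the tray.
- singing_bowl: Bystander: open brass singing bowl, 110 mm across, 56 mm high, at the left. Origin: centre of its underside.
- candle_glass: Bystander: amber candle glass, 68 mm across, 62 mm high, at the far left. Origin: centre of its underside.
- succulent: Bystander: succulent in a terracotta pot, 86 mm across, about 115 mm high, at the far right. Origin: centre of its underside.
- diffuser_button (a joint): Bystander: round white press button (14 mm) low on the front of the white ceramic aroma diffuser (124 mm across, 168 mm tall, fixed, at the left). 0 = out, 0.004 = fully pressed; it springs back. Leave it alone.

How it is judged:
By the outcome, as a careful person would: the job done as asked, in the order asked, and still so for the second after the job is handed in, with the robot touching nothing.
It also fails if it takes over 64 s, if anything falls off the work surface, if the arm or the gripper's body presses on something with over 40 N, if the wrist force passes 120 N, or if a joint passes its speed limit or range.

## Working session

There is one attempt and no reset: what is moved stays moved. The work goes in short steps, Python scripts to look and compute and a tool call to move; the robot and the scene stay as the last step left them, time stands still between calls to the robot, and variables do not carry over. Pictures are saved under pics/ and viewed, at most 10 in all, crops included, and the job is handed in when it is done.

Besides the shell and the picture viewer there is one more tool, called after "Emit:" in YAML: its name, and indented under it one key for each argument. move_arm: Moves the arm, as the interface text tells. Its arguments: {"type":"object","properties":{"moves":{"type":"array"},"grip_force":{"type":"number"}},"required":["moves"]}

```bash
mkdir -p pics; ls; cat > h.py <<'E'
from plant import *
import numpy as np, cv2
from scipy.spatial.transform import Rotation as R
def cam(name,st=None):
    p=camera_params(name); K=(p['fx'],p['fy'],p['cx'],p['cy'],p['k1'])
    if 'rvec' in p and name!='wrist':
        Rm=R.from_rotvec(np.ravel(p['rvec'])).as_matrix(); t=np.ravel(p['tvec'])
        return K,Rm,t
    T=np.array(p['tool_from_camera']).reshape(4,4); W=np.eye(4)
    W[:3,:3]=R.from_quat(st['tcp_rot']).as_matrix(); W[:3,3]=st['eef_pos']
    C=np.linalg.inv(W@T); return K,C[:3,:3],C[:3,3]
def pix2w(c,u,v,z):
    (fx,fy,cx,cy,k),Rm,t=c
    d=np.array([(u-cx)/fx,(v-cy)/fy]); s=d.copy()
    for _ in range(30): s=d/(1+k*(s@s))
    ray=Rm.T@np.array([s[0],s[1],1]); o=-Rm.T@t
    return o+ray*(z-o[2])/ray[2]
def w2pix(c,P):
    (fx,fy,cx,cy,k),Rm,t=c
    q=(Rm@np.atleast_2d(P).T).T+t; s=q[:,:2]/q[:,2:]
    s=s*(1+k*(s**2).sum(1,keepdims=True)); return s*[fx,fy]+[cx,cy]
def ellipse_pts(x,y,z,a,b,yaw,n=60):
    t=np.linspace(0,2*np.pi,n); c,s=np.cos(yaw),np.sin(yaw)
    return np.c_[x+a*np.cos(t)*c-b*np.sin(t)*s,y+a*np.cos(t)*s+b*np.sin(t)*c,0*t+z]
E
python3 - <<'E'
from h import *
st=get_state(); print(st['eef_pos'],st['tcp_rot'],st['opening'])
ims=[]
for n in('scene','side','wrist'):
    im=read_camera(n); cv2.imwrite(f'pics/{n}0.png',im[:,:,::-1]); c=cam(n,st); print(n,c[0],(-c[1].T@c[2]).round(3),c[1][2].round(2))
cv2.imwrite('pics/a.png',cv2.resize(cv2.imread('pics/scene0.png'),(800,600),interpolation=cv2.INTER_CUBIC))
cv2.imwrite('pics/b.png',cv2.resize(cv2.imread('pics/side0.png'),(800,600),interpolation=cv2.INTER_CUBIC))
E
```

```text
pics
[ 0.15898183 -0.65533948  0.2299438 ] [ 9.92939146e-01  1.18619252e-01  3.43521862e-05 -1.15037020e-03] 1.0005643626650378
scene (360.8164240510212, 360.8164240510212, 251.31935630289493, 191.5782488181955, -0.03131518616783195) [ 1.332 -0.421  1.03 ] [-0.59  0.33 -0.74]
side (415.59695461188113, 415.59695461188113, 263.40883899074987, 192.48801399594868, -0.1467738505753847) [0.484 1.126 1.004] [ 0.07 -0.77 -0.64]
wrist (282.81286423059584, 282.81286423059584, 255.01634684070453, 188.83772335674433, -0.06299176150916756) [ 0.226 -0.639  0.374] [-0.27 -0.06 -0.96]
```

View pics/a.png

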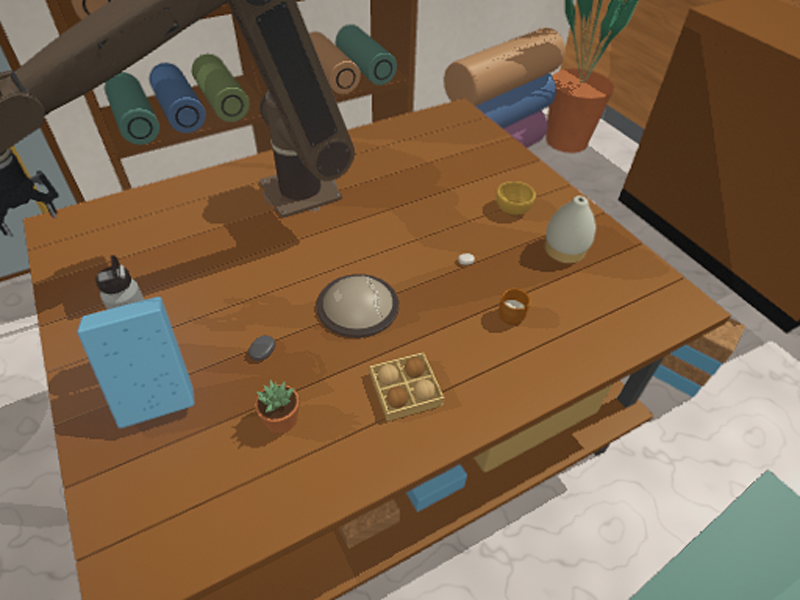

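View pics/b.png

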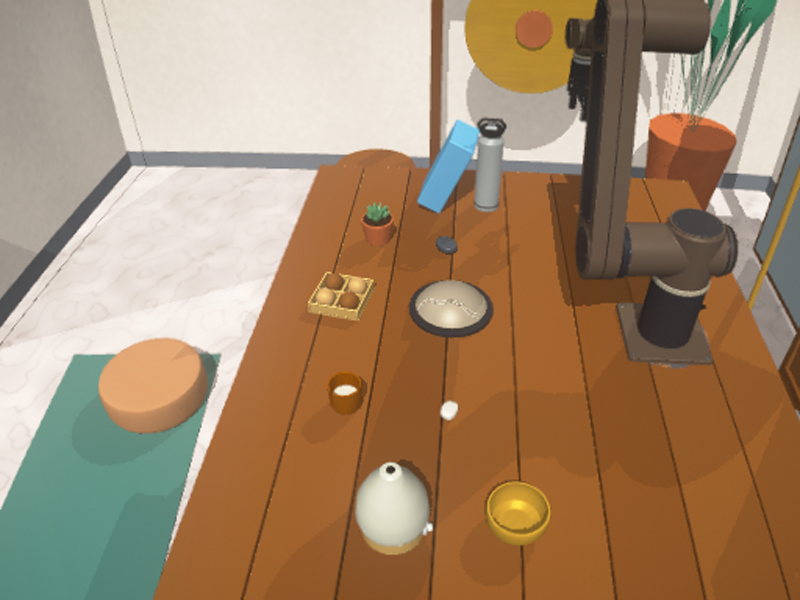

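The scene shows the flat stone at (261,348), the pebble at (466,259) and the foot centre at about (357,305). In the side picture they are at (446,245), (449,410) and (451,308), both at 800x600 scale.

```bash
python3 - <<'E'
from h import *
s=512/800
for n,L in(('scene',dict(flat=(261,348,.011),peb=(466,259,.009),slate=(357,306,.012),tray=(407,372,.03),bowl=(516,210,0),bottle=(118,275,.25),succ=(278,410,.05),candle=(514,312,.03),block=(118,318,.225))),('side',dict(flat=(446,245,.011),peb=(449,410,.009),slate=(451,309,.012),tray=(342,290,.03),bottle=(488,205,0),bowl=(518,540,0),succ=(378,240,0),candle=(346,405,0),block=(460,128,.2)))):
    c=cam(n)
    for k,(u,v,z) in L.items(): print(n,k,pix2w(c,u*s,v*s,z).round(3))
st=get_state()
# crops enlarged of both stones from both cameras
t=[]
for n,L in(('scene',[(261,348),(466,259)]),('side',[(446,245),(449,410)])):
    im=cv2.imread(f'pics/{n}0.png'); row=[]
    for u,v in L:
        u0,v0=int(u*s)-20,int(v*s)-15; print(n,'crop origin',u0,v0,'x10')
        row.append(cv2.resize(im[v0:v0+30,u0:u0+40],(400,300),interpolation=cv2.INTER_CUBIC))
    t.append(np.hstack(row))
cv2.imwrite('pics/c.png',np.vstack(t))
E
```

```text
scene flat [ 0.519 -0.301  0.011]
scene peb [0.489 0.272 0.009]
scene slate [ 0.507 -0.054  0.012]
scene tray [ 0.741 -0.049  0.03 ]
scene bowl [0.377 0.521 0.   ]
scene bottle [ 0.412 -0.515  0.25 ]
scene succ [ 0.713 -0.328  0.05 ]
scene candle [0.71  0.259 0.03 ]
scene block [ 0.499 -0.539  0.225]
side flat [ 0.515 -0.299  0.011]
side peb [0.485 0.271 0.009]
side slate [ 0.492 -0.037  0.012]
side tray [ 0.755 -0.065  0.03 ]
side bottle [ 0.401 -0.531  0.   ]
side bowl [0.355 0.546 0.   ]
side succ [ 0.701 -0.324  0.   ]
side candle [0.694 0.267 0.   ]
side block [ 0.493 -0.622  0.2  ]
scene crop origin 147 207 x10
scene crop origin 278 150 x10
side crop origin 265 141 x10
side crop origin 267 247 x10
```

View pics/c.png

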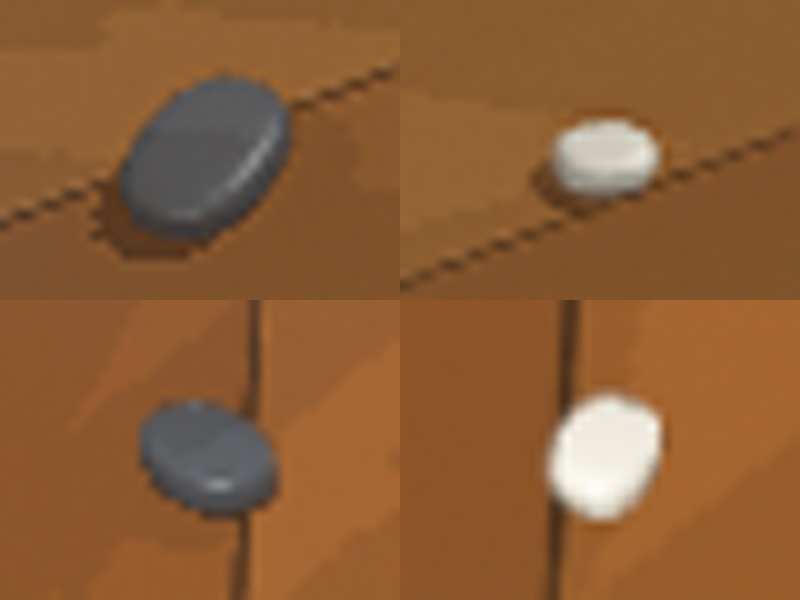

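The flat stone's long axis shows clearly in the crops, and its position agrees to 4 mm between cameras (0.517,-0.300). The pebble comes out at (0.487,0.271) and the foot at about (0.50,-0.045). Next I move over the flat stone, staying clear of the bottle, for a wrist view.

Emit:
move_arm:
  moves:
    - [1,[0.0093,-0.021,-0.014],[0,0,0]]
    - [1,[0.0093,-0.021,-0.014],[0,0,0]]
    - [1,[0.0093,-0.021,-0.014],[0,0,0]]
    - [1,[0.0093,-0.021,-0.014],[0,0,0]]
    - [1,[0.0093,-0.021,-0.014],[0,0,0]]
    - [1,[0.0093,-0.021,-0.014],[0,0,0]]
    - [1,[0.0093,-0.021,-0.014],[0,0,0]]
    - [1,[0.0093,-0.021,-0.014],[0,0,0]]
    - [1,[0.0093,-0.021,-0.014],[0,0,0]]
    - [1,[0.0093,-0.021,-0.014],[0,0,0]]

```text
time: 0.98
eef_pos: [0.2, -0.4286, 0.3715]
tcp_rot: [0.993, 0.119, -0.0, -0.0]
contact_force: [-0.5, 0.1, 1.0]
opening: 1.004
finger_force: 0.0
```

Emit:
move_arm:
  moves:
    - [1,[0.029,-0.005,0.01],[0,0,0]]
    - [1,[0.029,-0.005,0.01],[0,0,0]]
    - [1,[0.029,-0.005,0.01],[0,0,0]]
    - [1,[0.029,-0.005,0.01],[0,0,0]]
    - [1,[0.029,-0.005,0.01],[0,0,0]]
    - [1,[0.029,-0.005,0.01],[0,0,0]]
    - [1,[0.029,-0.005,0.01],[0,0,0]]
    - [1,[0.029,-0.005,0.01],[0,0,0]]
    - [1,[0.029,-0.005,0.01],[0,0,0]]
    - [1,[0.029,-0.005,0.01],[0,0,0]]

```text
time: 1.82
eef_pos: [0.4711, -0.312, 0.2705]
tcp_rot: [0.993, 0.119, -0.0, -0.0]
contact_force: [0.4, -1.6, 0.9]
opening: 1.001
finger_force: 0.0
```

```bash
cat >> h.py <<'E'
def shot(name,zoom=1.5625):
    st=get_state(); im=read_camera('wrist')[:,:,::-1].copy(); np.save(f'pics/{name}.npy',im)
    import json; json.dump({k:list(map(float,st[k])) for k in('eef_pos','tcp_rot')},open(f'pics/{name}.json','w'))
    cv2.imwrite(f'pics/{name}.png',cv2.resize(im,(800,600),interpolation=cv2.INTER_CUBIC)); return st
E
python3 - <<'E'
from h import *
st=shot('w1'); print(st['time'],st['eef_pos'],st['tcp_rot'],st['qpos'])
print(w2pix(cam('wrist',st),[[.517,-.3,.022]])*1.5625)
E
```

```text
1.8167 [ 0.47111798 -0.31204601  0.27047367] [ 9.92925233e-01  1.18740951e-01 -1.95322614e-04 -1.73787639e-04] [-7.64491991e-01  1.59996047e-02  1.80820323e+00 -8.41183776e-05
  1.31790632e+00  5.68281863e-01]
[[398.08307998 195.4120281 ]]
```

View pics/w1.png

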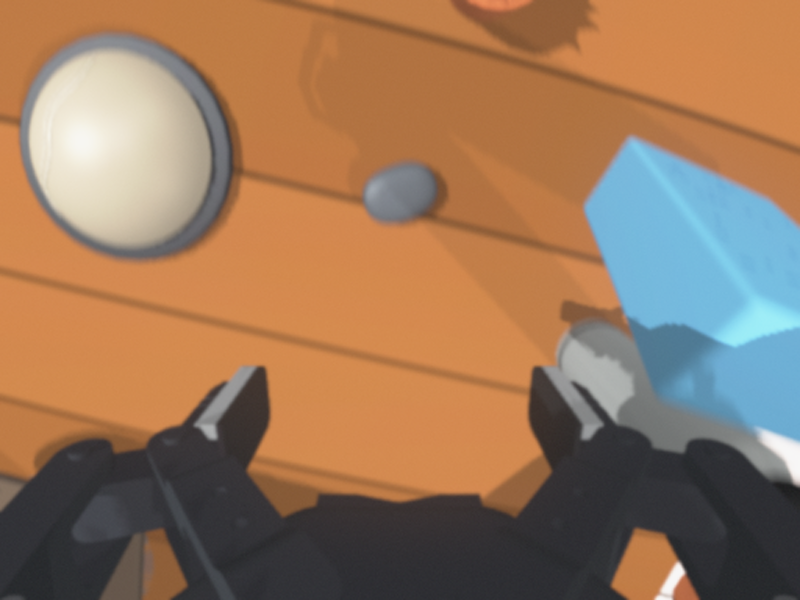

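The wrist picture shows the flat stone at (400,191), with the foot slate centred near (127,145) and fully in view. The block and bottle are to the right. I'll fit the silhouettes by model.

```bash
cat >> h.py <<'E'
from scipy.optimize import minimize
def fit(im,c,seed,x0,kind,S=4):
    """im BGR; silhouette IoU fit; x0=[x,y,yaw]"""
    L=cv2.resize(im,None,fx=S,fy=S,interpolation=cv2.INTER_CUBIC).astype(int)
    m=(L[:,:,0]>0.62*L[:,:,2]).astype(np.uint8)
    _,lab=cv2.connectedComponents(m); l=lab[int(seed[1]*S),int(seed[0]*S)]; assert l>0,'seed'
    m=(lab==l).astype(np.uint8)
    cs,_=cv2.findContours(m,cv2.RETR_EXTERNAL,cv2.CHAIN_APPROX_NONE); m=cv2.drawContours(m*0,cs,-1,1,-1)
    a,b,prof={'flat':(.034,.025,[(0,.85),(.004,.97),(.011,1),(.018,.97),(.022,.85)]),'peb':(.021,.016,[(0,.8),(.004,.97),(.009,1),(.014,.97),(.018,.8)]),'slate':(.1,.1,[(0,1),(.012,1)])}[kind]
    def cost(p):
        P=np.vstack([ellipse_pts(p[0],p[1],z,a*f,b*f,p[2] if kind!='slate' else 0) for z,f in prof])
        u=(w2pix(c,P)+.5)*S-.5
        h=cv2.convexHull(u.astype(np.float32)).astype(np.float64)
        q=cv2.fillConvexPoly(m*0,np.round(h*16).astype(np.int32),1,shift=4)
        return 1-(q&m).sum()/(q|m).sum()
    best=None
    for dy in((0,.7,1.4,2.1) if kind!='slate' else(0,)):
        s=np.array([x0[0],x0[1],dy+x0[2]]); sim=np.vstack([s,s+[.008,0,0],s+[0,.008,0],s+[0,0,.4]])
        r=minimize(cost,s,method='Nelder-Mead',options=dict(initial_simplex=sim,xatol=1e-4,fatol=1e-5))
        if best is None or r.fun<best.fun: best=r
    return best.x,best.fun,m.sum()/S/S
E
python3 - <<'E'
from h import *
import json
s=.64
W=(np.load('pics/w1.npy'),cam('wrist',json.load(open('pics/w1.json'))))
A={n:(cv2.imread(f'pics/{n}0.png'),cam(n)) for n in('scene','side')}
A['wrist']=W
for k,x0,sd in(('flat',(.517,-.3,0),dict(wrist=(400,191),scene=(261,348),side=(446,245))),('slate',(.5,-.045,0),dict(wrist=(127,145),scene=(357,305),side=(440,320))),('peb',(.487,.271,0),dict(scene=(466,259),side=(449,410)))):
    for n,(u,v) in sd.items():
        try: print(k,n,*fit(*A[n],(u*s,v*s),x0,k))
        except AssertionError as e: print(k,n,e)
E
```

```text
flat wrist [ 0.51940185 -0.30041965  2.09761211] 0.05853475891334192 1501.9375
flat scene [ 0.51737324 -0.3005593   2.10469241] 0.05010376519418913 200.8125
flat side [ 0.51623643 -0.3045379   2.21645369] 0.07191780821917804 118.5625
slate wrist [ 0.49667825 -0.04827099  0.24365907] 0.03095176783638054 15525.3125
slate scene [ 0.49238691 -0.04744906  0.08393213] 0.05968867418142776 1642.3125
slate side [ 0.49539625 -0.05525991  0.45455917] 0.06070312198510397 1521.5
peb scene [0.48706694 0.27213954 1.13095445] 0.04275092936802971 66.4375
peb side [0.48615575 0.26926741 1.11380438] 0.06714761376248612 112.5625
```

Three views of the flat stone agree: (0.519,-0.300), yaw 2.10 (equivalently -1.04). Turn about tool z is +1.28.

Emit:
move_arm:
  moves:
    - [1,[0,0,0.01],[0,0,0.124]]
    - [1,[0,0,0.01],[0,0,0.124]]
    - [1,[0,0,0.01],[0,0,0.124]]
    - [1,[0,0,0.01],[0,0,0.124]]
    - [1,[0,0,0.01],[0,0,0.124]]
    - [1,[0,0,0.01],[0,0,0.124]]
    - [1,[0,0,0.01],[0,0,0.124]]
    - [1,[0,0,0.01],[0,0,0.124]]
    - [1,[0,0,0.01],[0,0,0.124]]
    - [1,[0,0,0.01],[0,0,0.124]]

```text
time: 2.7
eef_pos: [0.4697, -0.3129, 0.1705]
tcp_rot: [0.876, -0.483, -0.0, -0.0]
contact_force: [-0.4, -0.3, 0.3]
opening: 1.001
finger_force: 0.0
```

```bash
cat >> h.py <<'E'
def togo(x,y,z,yaw=None,st=None):
    st=st or get_state(); Rm=R.from_quat(st['tcp_rot']).as_matrix()
    Rt=Rm if yaw is None else np.array([[np.cos(yaw),np.sin(yaw),0],[np.sin(yaw),-np.cos(yaw),0],[0,0,-1.]])
    print('shift tool',(Rm.T@(np.array([x,y,z])-st['eef_pos'])).round(4),'turn',R.from_matrix(Rm.T@Rt).as_rotvec().round(4),'pos',np.round(st['eef_pos'],4),'yaw',round(np.arctan2(Rm[1,0],Rm[0,0]),3),'t',st['time'],'F',np.round(st['contact_force'],1))
E
python3 - <<'E'
from h import *
st=shot('w2'); togo(.519,-.3004,.08,-1.043,st)
c=cam('wrist',st); u=w2pix(c,[[.519,-.3,.011]])[0]; print(u)
print(fit(np.load('pics/w2.npy'),c,u,(.519,-.3,2.1),'flat'))
E
```

```text
shift tool [ 0.0158 -0.0483  0.0905] turn [0.0002 0.0007 0.0347] pos [ 0.4697 -0.3129  0.1705] yaw -1.008 t 2.7 F [-0.4 -0.3  0.3]
[209.93396897 159.57608309]
(array([ 0.51599705, -0.30275184,  2.16948448]), np.float64(0.04198276306961857), np.float64(2418.625))
```

Emit:
move_arm:
  moves:
    - [1,[0.003,-0.009,0.01],[0,0,0.003]]
    - [1,[0.003,-0.009,0.01],[0,0,0.003]]
    - [1,[0.003,-0.009,0.01],[0,0,0.003]]
    - [1,[0.003,-0.009,0.01],[0,0,0.003]]
    - [1,[0.004,-0.011,0.01],[0,0,0.003]]
    - [1,[0,0,0.01],[0,0,0]]
    - [1,[0,0,0.01],[0,0,0]]
    - [1,[0,0,0.01],[0,0,0]]
    - [1,[0,0,0.01],[0,0,0]]
    - [1,[0,0,0],[0,0,0]]

```text
time: 3.58
eef_pos: [0.5164, -0.3006, 0.0785]
tcp_rot: [0.873, -0.487, -0.002, -0.0]
contact_force: [-0.6, 0.6, -0.1]
opening: 0.997
finger_force: 0.0
```

```bash
python3 - <<'E'
from h import *
st=shot('w3'); togo(.5177,-.3015,.003,-1.02,st)
c=cam('wrist',st); u=w2pix(c,[[.5177,-.3015,.011]])[0]; print(u)
print(fit(np.load('pics/w3.npy'),c,u,(.519,-.3,2.1),'flat'))
E
```

```text
shift tool [ 0.0018 -0.0007  0.0754] turn [0.0017 0.0047 0.0027] pos [ 0.5164 -0.3006  0.0785] yaw -1.017 t 3.5833 F [-0.6  0.6 -0.1]
[253.56471097 197.34665021]
(array([ 0.51589822, -0.30191556,  2.22682917]), np.float64(0.04545953812779746), np.float64(4548.6875))
```

View pics/w3.png

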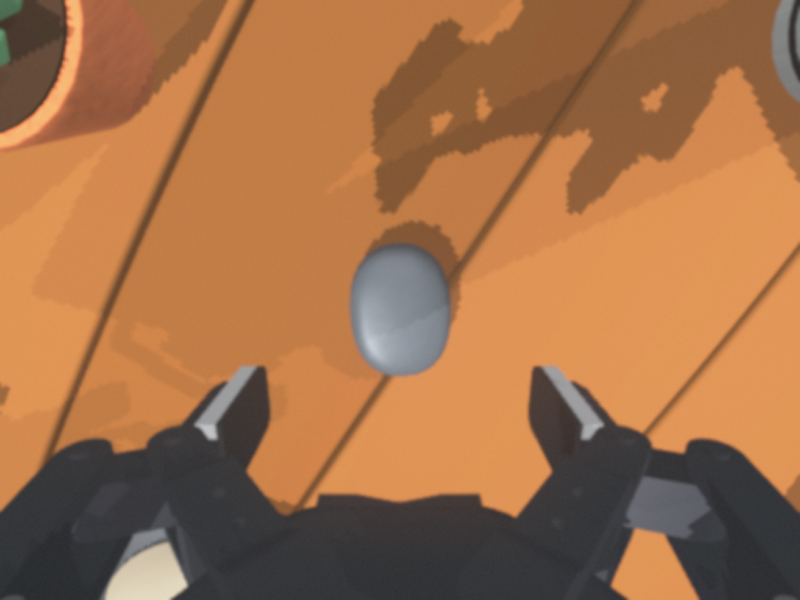

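The stone sits between the open fingers at (400,310), turned about 5° counter-clockwise from the tool axis (its top leans left). I correct that, descend and grip.

Emit:
move_arm:
  moves:
    - [1,[0.001,0.001,0.012],[0.002,0.005,-0.04]]
    - [1,[0,0,0.012],[0,0,-0.04]]
    - [1,[0,0,0.012],[0,0,0]]
    - [1,[0,0,0.012],[0,0,0]]
    - [1,[0,0,0.012],[0,0,0]]
    - [1,[0,0,0.008],[0,0,0]]
    - [1,[0,0,0.004],[0,0,0]]
    - [1,[0,0,0.003],[0,0,0]]
    - [1,[0,0,0],[0,0,0]]
    - [0.75,[0,0,0],[0,0,0]]
  grip_force: 25

```text
time: 4.47
eef_pos: [0.5185, -0.3033, 0.0066]
tcp_rot: [0.892, -0.452, 0.003, 0.0]
contact_force: [0.3, -0.6, 0.2]
opening: 0.89
finger_force: 0.0
```

Emit:
move_arm:
  moves:
    - [0.65,[0,0,0],[0,0,0]]
    - [0.6,[0,0,0],[0,0,0]]
    - [0.55,[0,0,0],[0,0,0]]
    - [0.5,[0,0,0],[0,0,0]]
    - [0.45,[0,0,0],[0,0,0]]
    - [0.4,[0,0,0],[0,0,0]]
    - [0.3,[0,0,0],[0,0,0]]
    - [0.2,[0,0,0],[0,0,0]]
    - [0.2,[0,0,0],[0,0,0]]
    - [0.2,[0,0,0],[0,0,0]]

```text
time: 5.3
eef_pos: [0.5188, -0.3036, 0.0072]
tcp_rot: [0.892, -0.452, 0.003, 0.001]
contact_force: [-1.0, 0.4, 5.6]
opening: 0.579
finger_force: 27.3
```

```bash
python3 - <<'E'
from h import *
st=get_state(); togo(.516,-.301,.003,-.93,st); print(st['opening'],st['finger_force'],st['wrist_torque'])
E
```

```text
shift tool [-0.0038  0.0008  0.0042] turn [-0.002  -0.0066 -0.0072] pos [ 0.5188 -0.3036  0.0072] yaw -0.937 t 5.3 F [-1.   0.4  5.6]
0.5793442918330206 27.269112467765808 [ 0.04865965  0.1584067  -0.0232779 ]
```

Emit:
move_arm:
  moves:
    - [0.2,[0,0,-0.002],[0,0,0]]
    - [0.2,[0,0,-0.004],[0,0,0]]
    - [0.2,[0,0,-0.008],[0,0,0]]
    - [0.2,[0,0,-0.016],[0,0,0]]
    - [0.2,[0,0,-0.02],[0,0,0]]
    - [0.2,[0,0,-0.02],[0,0,0]]
    - [0.2,[0,0,-0.02],[0,0,0]]
    - [0.2,[0,0,-0.02],[0,0,0]]
    - [0.2,[0,0,-0.02],[0,0,0]]
    - [0.2,[0,0,-0.02],[0,0,0]]

```text
time: 6.13
eef_pos: [0.5171, -0.3022, 0.1571]
tcp_rot: [0.892, -0.452, 0.002, 0.0]
contact_force: [-0.3, -0.3, -1.2]
opening: 0.579
finger_force: 26.6
```

```bash
python3 - <<'E'
from h import *
st=shot('w4'); togo(.497,-.05,.18,None,st); print(st['opening'],st['finger_force'],st['wrist_torque'],st['qpos'])
E
```

```text
shift tool [-0.2151 -0.1332 -0.0236] turn [0. 0. 0.] pos [ 0.5171 -0.3022  0.1571] yaw -0.937 t 6.1333 F [-0.3 -0.3 -1.2]
0.5787537689104506 26.564598977565765 [ 0.01194463 -0.00914098 -0.04409223] [-6.98388911e-01  1.89507832e-01  1.83397544e+00  5.11452732e-04
  1.11369688e+00  1.80933623e+00]
```

View pics/w4.png

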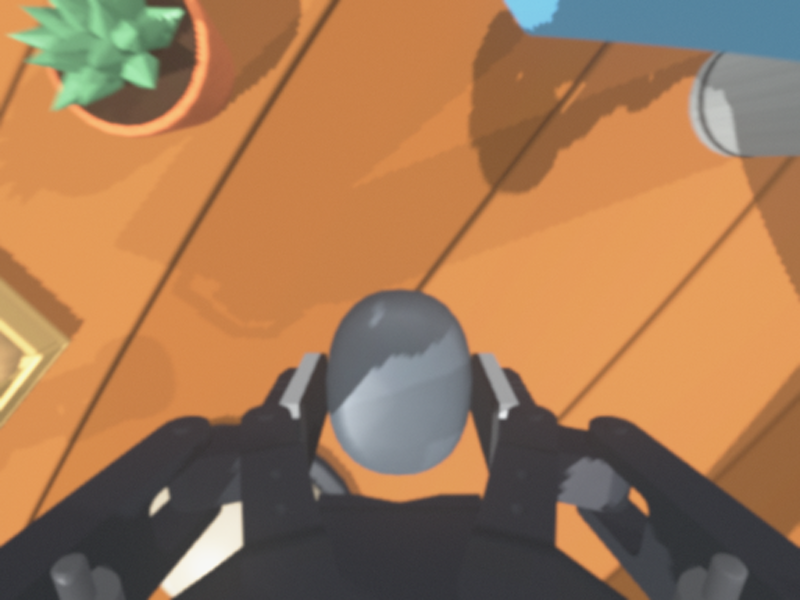

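The stone is held squarely between the pads, spanning rows 290–472 around column 400. Next is a pose from which the wrist camera sees the whole foot beyond the stone.

Emit:
move_arm:
  moves:
    - [0.2,[-0.007,-0.003,-0.009],[0,0,0]]
    - [0.2,[-0.015,-0.007,-0.009],[0,0,0]]
    - [0.2,[-0.015,-0.007,-0.009],[0,0,0]]
    - [0.2,[-0.015,-0.007,-0.009],[0,0,0]]
    - [0.2,[-0.015,-0.007,-0.009],[0,0,0]]
    - [0.2,[-0.015,-0.007,-0.009],[0,0,0]]
    - [0.2,[-0.015,-0.007,-0.009],[0,0,0]]
    - [0.2,[-0.015,-0.007,-0.009],[0,0,0]]
    - [0.2,[-0.015,-0.007,-0.009],[0,0,0]]
    - [0.2,[-0.015,-0.007,-0.009],[0,0,0]]

```text
time: 7.02
eef_pos: [0.485, -0.1471, 0.2443]
tcp_rot: [0.892, -0.452, 0.001, 0.0]
contact_force: [1.6, -1.1, -1.5]
opening: 0.58
finger_force: 26.6
```

Emit:
move_arm:
  moves:
    - [0.2,[-0.017,-0.008,-0.004],[0,0,0]]
    - [0.2,[-0.017,-0.008,-0.004],[0,0,0]]
    - [0.2,[-0.017,-0.008,-0.004],[0,0,0]]
    - [0.2,[-0.017,-0.008,-0.004],[0,0,0]]
    - [0.2,[-0.017,-0.008,-0.004],[0,0,0]]
    - [0.2,[-0.017,-0.008,-0.004],[0,0,0]]
    - [0.2,[-0.017,-0.008,-0.004],[0,0,0]]
    - [0.2,[-0.017,-0.008,-0.004],[0,0,0]]
    - [0.017,[-0.01,-0.005,0],[0,0,0]]
    - [0.2,[0,0,0],[0,0,0]]

```text
time: 7.85
eef_pos: [0.4543, 0.0116, 0.276]
tcp_rot: [0.893, -0.45, 0.002, 0.0]
contact_force: [-0.6, 0.2, -0.9]
opening: 0.577
finger_force: 26.6
```

```bash
python3 - <<'E'
from h import *
st=shot('w5'); togo(.497,-.05,.18,None,st); print(st['opening'],st['finger_force'])
im=np.load('pics/w5.npy'); c=cam('wrist',st); u=w2pix(c,[[.497,-.048,.03]])[0]; print(u*1.5625)
print(fit(im,c,u,(.497,-.05,0),'slate'))
# stone in tool frame
ct=cam('wrist',dict(eef_pos=[0,0,0],tcp_rot=[0,0,0,1]))
for x in(-.006,-.003,0,.003):
    P=np.vstack([ellipse_pts(x,0,-.004+dz,.034*f,.025*f,0) for dz,f in((-.011,.85),(-.007,.97),(0,1),(.007,.97),(.011,.85))])
    q=w2pix(ct,P)*1.5625; print(x,q.min(0),q.max(0))
E
```

```text
shift tool [0.0746 0.0023 0.0963] turn [0. 0. 0.] pos [0.4543 0.0116 0.276 ] yaw -0.934 t 7.85 F [-0.6  0.2 -0.9]
0.5768287686479314 26.573968827724457
[399.76576718 165.42689513]
(array([ 0.4936834, -0.0504202,  0.1491754]), np.float64(0.02114092828268832), np.float64(16334.5))
-0.006 [325.06814808 295.0568384 ] [469.4537462  482.14734948]
-0.003 [324.6323462  286.64501818] [469.89660451 475.21360981]
0 [324.19450474 278.1428867 ] [470.34169657 468.18824581]
0.003 [323.75469264 269.55019173] [470.78895759 461.07025301]
```

View pics/w5.png

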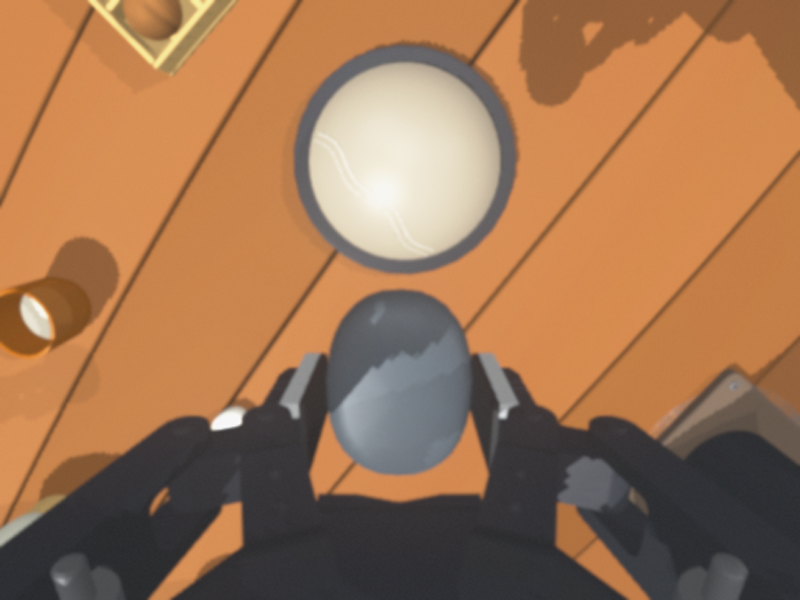

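The foot is fully visible, with the slate centred at about (405,158). The two wrist views differ by a constant hand-eye bias in the tool frame. Removing it puts the foot at (0.4936,-0.0471), which the scene camera confirms, and the stone centre about 5 mm behind the TCP along tool x.

Emit:
move_arm:
  moves:
    - [0.2,[0.006,0,0.008],[0,0,0]]
    - [0.2,[0.01,0.001,0.016],[0,0,0]]
    - [0.2,[0.01,0,0.02],[0,0,0]]
    - [0.2,[0.01,0.001,0.02],[0,0,0]]
    - [0.2,[0.01,0,0.02],[0,0,0]]
    - [0.2,[0.01,0.001,0.02],[0,0,0]]
    - [0.2,[0.01,0,0.02],[0,0,0]]
    - [0.2,[0.008,0,0.02],[0,0,0]]
    - [0.2,[0.0015,0,0.016],[0,0,0]]
    - [0.2,[0,0,0.006],[0,0,0]]

```text
time: 8.73
eef_pos: [0.4964, -0.0547, 0.1073]
tcp_rot: [0.892, -0.453, -0.001, 0.001]
contact_force: [0.3, 1.0, -1.8]
opening: 0.579
finger_force: 26.5
```

Emit:
move_arm:
  moves:
    - [0.2,[0,0,0.002],[0,0,0]]
    - [0.2,[0,0,0.002],[0,0,0]]
    - [0.2,[0,0,0.002],[0,0,0]]
    - [0.2,[0,0,0.002],[0,0,0]]
    - [0.2,[0,0,0.002],[0,0,0]]
    - [0.2,[0,0,0.002],[0,0,0]]
    - [0.2,[0,0,0],[0,0,0]]
    - [0.2,[0,0,0],[0,0,0]]
    - [0.2,[0,0,0],[0,0,0]]
    - [0.2,[0,0,0],[0,0,0]]

```text
time: 9.57
eef_pos: [0.4985, -0.0534, 0.0997]
tcp_rot: [0.892, -0.452, 0.003, 0.0]
contact_force: [0.1, -0.1, -0.5]
opening: 0.577
finger_force: 26.6
```

```bash
python3 - <<'E'
from h import *
st=get_state(); togo(.4966,-.0511,.0692,-.934,st); print(st['finger_force'])
A=R.from_quat(st['tcp_rot']); print((A.inv()*R.from_quat([.892,-.452,.003,.001])).as_rotvec())
E
```

```text
shift tool [-0.0032  0.0002  0.0305] turn [-0.0019 -0.0054 -0.0031] pos [ 0.4985 -0.0534  0.0997] yaw -0.937 t 9.5667 F [ 0.1 -0.1 -0.5]
26.558191180229187
[-0.00099391  0.00084565  0.00094966]
```

Emit:
move_arm:
  moves:
    - [0.2,[-0.001,0,0.004],[0,0,0]]
    - [0.2,[-0.001,0,0.004],[0,0,0]]
    - [0.2,[-0.001,0,0.004],[0,0,0]]
    - [0.2,[0,0,0.004],[0,0,0]]
    - [0.2,[0,0,0.004],[0,0,0]]
    - [0.2,[0,0,0.002],[0,0,0]]
    - [0.2,[0,0,0.001],[0,0,0]]
    - [0.2,[0,0,0],[0,0,0]]
    - [0.2,[0,0,0],[0,0,0]]
    - [0.2,[0,0,0],[0,0,0]]

```text
time: 10.4
eef_pos: [0.497, -0.0512, 0.0767]
tcp_rot: [0.892, -0.452, 0.003, 0.0]
contact_force: [1.0, 0.5, -1.6]
opening: 0.576
finger_force: 26.6
```

```bash
python3 - <<'E'
from h import *
st=get_state(); togo(.4966,-.0511,.0692,-.934,st); print(st['finger_force'])
E
```

```text
shift tool [-0.0003  0.0003  0.0075] turn [-0.002  -0.0055 -0.0032] pos [ 0.497  -0.0512  0.0767] yaw -0.937 t 10.4 F [ 1.   0.5 -1.6]
26.573209762573242
```

Now I lower gently towards contact at TCP z of about 0.069.

Emit:
move_arm:
  moves:
    - [0.2,[0,0,0.001],[0,0,0]]
    - [0.2,[0,0,0.001],[0,0,0]]
    - [0.2,[0,0,0.001],[0,0,0]]
    - [0.2,[0,0,0.001],[0,0,0]]
    - [0.2,[0,0,0.001],[0,0,0]]
    - [0.2,[0,0,0.001],[0,0,0]]
    - [0.2,[0,0,0],[0,0,0]]
    - [0.2,[0,0,0],[0,0,0]]
    - [0.2,[0,0,0],[0,0,0]]
    - [0.2,[0,0,0],[0,0,0]]

```text
time: 11.23
eef_pos: [0.4968, -0.0511, 0.0705]
tcp_rot: [0.892, -0.452, 0.003, 0.0]
contact_force: [-0.3, -1.0, -1.8]
opening: 0.578
finger_force: 26.6
```

Emit:
move_arm:
  moves:
    - [0.2,[0,0,0.0005],[0,0,0]]
    - [0.2,[0,0,0],[0,0,0]]
    - [0.2,[0,0,0.0005],[0,0,0]]
    - [0.2,[0,0,0],[0,0,0]]
    - [0.2,[0,0,0],[0,0,0]]
    - [0.2,[0,0,0],[0,0,0]]
    - [0.2,[0,0,0],[0,0,0]]
    - [0.2,[0,0,0],[0,0,0]]
    - [0.2,[0,0,0],[0,0,0]]
    - [0.2,[0,0,0],[0,0,0]]

```text
time: 12.07
eef_pos: [0.4968, -0.0511, 0.0695]
tcp_rot: [0.892, -0.452, 0.003, 0.0]
contact_force: [0.2, 0.2, -0.9]
opening: 0.58
finger_force: 26.6
```

Emit:
move_arm:
  moves:
    - [0.2,[0,0,0.0005],[0,0,0]]
    - [0.2,[0,0,0],[0,0,0]]
    - [0.2,[0,0,0],[0,0,0]]
    - [0.2,[0,0,0],[0,0,0]]
    - [0.2,[0,0,0],[0,0,0]]
    - [0.2,[0,0,0],[0,0,0]]
    - [0.2,[0,0,0],[0,0,0]]
    - [0.2,[0,0,0],[0,0,0]]
    - [0.2,[0,0,0],[0,0,0]]
    - [0.2,[0,0,0],[0,0,0]]

```text
time: 12.9
eef_pos: [0.4969, -0.0512, 0.0691]
tcp_rot: [0.892, -0.452, 0.003, 0.0]
contact_force: [-1.6, -0.1, 3.2]
opening: 0.58
finger_force: 26.9
```

```bash
python3 - <<'E'
from h import *
im=read_camera('side')[:,:,::-1]; 
st=get_state(); print(st['contact_force'],st['wrist_torque'],st['eef_pos'])
c=cam('side'); u=w2pix(c,[[.4936,-.0471,.065]])[0].astype(int); print(u)
cv2.imwrite('pics/s1.png',cv2.resize(im[u[1]-45:u[1]+45,u[0]-60:u[0]+60],(720,540),interpolation=cv2.INTER_CUBIC))
E
```

```text
[-1.66510751 -0.39950672  1.50438786] [-0.01089746  0.20326773  0.01767383] [ 0.49690742 -0.05117339  0.06913052]
[288 184]
```

View pics/s1.png

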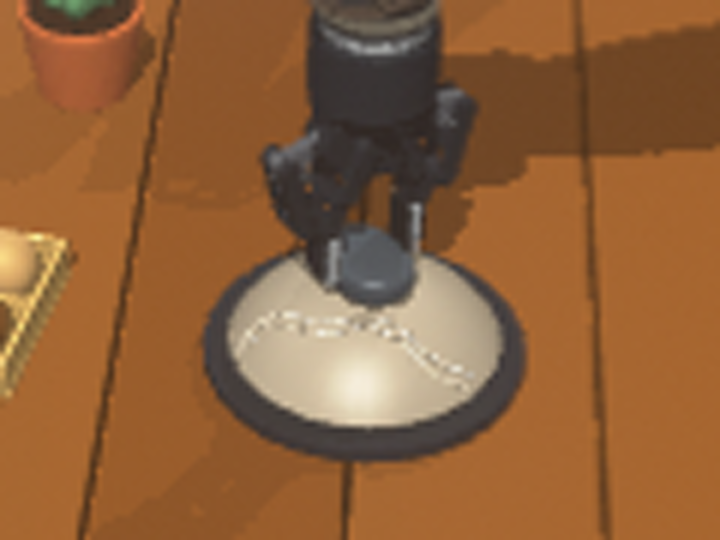

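The stone hangs centred over the crown and the force shows light contact at exactly the predicted height. I release it slowly.

Emit:
move_arm:
  moves:
    - [0.575,[0,0,0],[0,0,0]]
    - [0.58,[0,0,0],[0,0,0]]
    - [0.585,[0,0,0],[0,0,0]]
    - [0.59,[0,0,0],[0,0,0]]
    - [0.6,[0,0,0],[0,0,0]]
    - [0.61,[0,0,0],[0,0,0]]
    - [0.62,[0,0,0],[0,0,0]]
    - [0.64,[0,0,0],[0,0,0]]
    - [0.66,[0,0,0],[0,0,0]]
    - [0.68,[0,0,0],[0,0,0]]
  grip_force: 20

```text
time: 13.78
eef_pos: [0.4967, -0.0511, 0.0689]
tcp_rot: [0.892, -0.452, 0.003, 0.0]
contact_force: [-0.9, 0.4, 0.3]
opening: 0.677
finger_force: 0.0
```

Emit:
move_arm:
  moves:
    - [0.7,[0,0,0],[0,0,0]]
    - [0.75,[0,0,0],[0,0,0]]
    - [0.8,[0,0,0],[0,0,0]]
    - [0.85,[0,0,0],[0,0,0]]
    - [0.85,[0,0,0],[0,0,0]]
    - [0.85,[0,0,0],[0,0,0]]
    - [0.85,[0,0,0],[0,0,0]]
    - [0.85,[0,0,0],[0,0,0]]
    - [0.85,[0,0,0],[0,0,0]]
    - [0.85,[0,0,0],[0,0,0]]

```text
time: 14.62
eef_pos: [0.4968, -0.0511, 0.069]
tcp_rot: [0.892, -0.452, 0.003, 0.0]
contact_force: [0.4, 1.0, -0.2]
opening: 0.848
finger_force: 0.0
```

```bash
python3 - <<'E'
from h import *
st=shot('w6'); print(st['opening'],st['finger_force'],st['contact_force'],st['eef_pos'])
E
```

```text
0.8482314366992264 0.0 [ 0.4171235   0.9651617  -0.18354748] [ 0.49678489 -0.05111615  0.06896836]
```

View pics/w6.png

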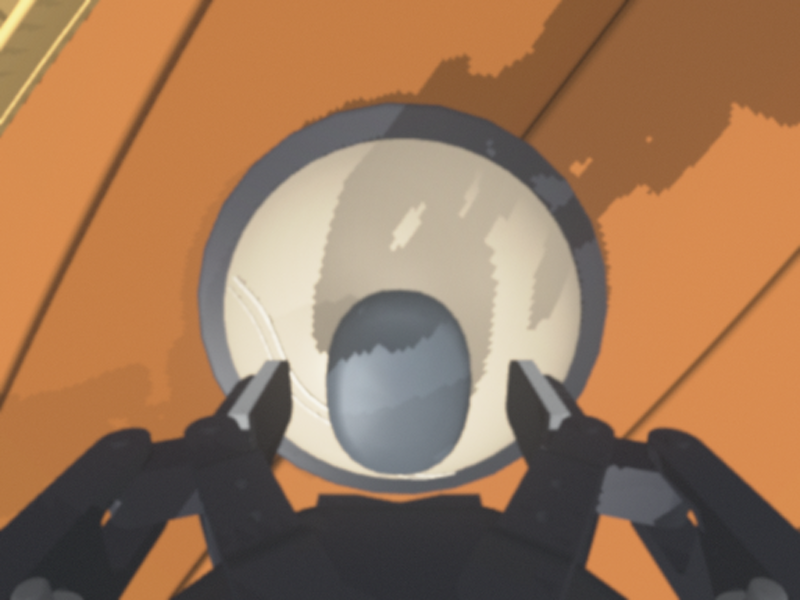

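The stone stays put after release, at the same pixels (rows 290–473), so it is essentially level. I lift clear and start turning toward the pebble.

Emit:
move_arm:
  moves:
    - [0.9,[0,0,-0.003],[0,0,0]]
    - [0.9,[0,0,-0.006],[0,0,0]]
    - [0.9,[0,0,-0.012],[0,0,0]]
    - [0.9,[0,0,-0.02],[0,0,0]]
    - [0.9,[0,0,-0.02],[0,0,0]]
    - [0.9,[0,0,-0.02],[0,0,-0.12]]
    - [0.9,[0,0,-0.02],[0,0,-0.12]]
    - [0.9,[0,0,-0.02],[0,0,-0.12]]
    - [0.9,[0,0,-0.02],[0,0,-0.12]]
    - [0.9,[0,0,-0.02],[0,0,-0.12]]

```text
time: 15.5
eef_pos: [0.4961, -0.0505, 0.2325]
tcp_rot: [0.986, -0.165, 0.003, 0.001]
contact_force: [0.5, 0.5, 0.3]
opening: 0.896
finger_force: 0.0
```

Emit:
move_arm:
  moves:
    - [0.9,[0,0,0],[0,0,-0.12]]
    - [0.9,[0,0,0],[0,0,-0.12]]
    - [0.9,[0,0,0],[0,0,-0.12]]
    - [0.9,[0,0,0],[0,0,-0.12]]
    - [0.9,[0,0,0],[0,0,-0.12]]
    - [0.9,[0,0,0],[0,0,-0.12]]
    - [0.9,[0,0,0],[0,0,-0.12]]
    - [0.9,[0,0,0],[0,0,-0.12]]
    - [0.9,[0,0,0],[0,0,-0.12]]
    - [0.9,[0,0,0],[0,0,-0.12]]

```text
time: 16.33
eef_pos: [0.4962, -0.0506, 0.2314]
tcp_rot: [0.907, 0.421, 0.002, 0.003]
contact_force: [0.1, -0.2, 0.2]
opening: 0.9
finger_force: 0.0
```

```bash
python3 - <<'E'
from h import *
togo(.465,.235,.17,1.12)
s=[.32]; c=cam('side'); print(fit(read_camera('side')[:,:,::-1].copy(),c,w2pix(c,[[.487,.271,.012]])[0],(.487,.271,1.1),'peb'))
E
```

```text
shift tool [ 0.1979 -0.2087  0.0602] turn [ 7.000e-03 -2.000e-04 -2.513e-01] pos [ 0.4962 -0.0506  0.2314] yaw 0.869 t 16.3333 F [ 0.1 -0.2  0.2]
(array([0.48589292, 0.26867419, 1.06686539]), np.float64(0.07264722069345075), np.float64(113.4375))
```

Emit:
move_arm:
  moves:
    - [0.9,[0.02,-0.021,0],[0,0,0]]
    - [0.9,[0.02,-0.021,0],[0,0,0]]
    - [0.9,[0.02,-0.021,0.006],[0,0,0]]
    - [0.9,[0.02,-0.021,0.006],[0,0,0]]
    - [0.9,[0.02,-0.021,0.006],[0,0,0]]
    - [0.9,[0.02,-0.021,0.006],[0,0,0]]
    - [0.9,[0.02,-0.021,0.006],[0,0,0]]
    - [0.9,[0.02,-0.021,0.01],[0,0,0]]
    - [0.9,[0.02,-0.021,0.01],[0,0,0]]
    - [0.9,[0.018,-0.02,0.01],[0,0,0]]

```text
time: 17.22
eef_pos: [0.4663, 0.2373, 0.1699]
tcp_rot: [0.909, 0.417, 0.002, 0.002]
contact_force: [0.7, -0.3, 0.0]
opening: 0.899
finger_force: 0.0
```

Emit:
move_arm:
  moves:
    - [0.9,[0,0,0],[0.007,0,0]]
    - [0.9,[0,0,0],[0,0,-0.1]]
    - [0.9,[0,0,0],[0,0,-0.1]]
    - [0.9,[0,0,0],[0,0,-0.05]]
    - [0.9,[0,0,0],[0,0,0]]
    - [0.9,[0,0,0],[0,0,0]]
    - [0.9,[0,0,0],[0,0,0]]
    - [0.9,[0,0,0],[0,0,0]]
    - [0.9,[0,0,0],[0,0,0]]
    - [0.9,[0,0,0],[0,0,0]]

```text
time: 18.05
eef_pos: [0.4664, 0.2354, 0.169]
tcp_rot: [0.849, 0.528, 0.0, -0.001]
contact_force: [-0.4, 0.4, -0.5]
opening: 0.899
finger_force: 0.0
```

```bash
python3 - <<'E'
from h import *
st=shot('w7'); togo(.487,.271,.08,1.12,st)
c=cam('wrist',st); u=w2pix(c,[[.487,.271,.009]])[0]; print(u)
x,f,a=fit(np.load('pics/w7.npy'),c,u,(.487,.271,1.1),'peb'); print(x,f,a)
Rm=R.from_quat(st['tcp_rot']).as_matrix(); print('debiased',x[:2]-(Rm@[.0027,.0019,0])[:2])
E
```

```text
shift tool [0.0409 0.0029 0.0891] turn [-0.0014 -0.001  -0.0079] pos [0.4664 0.2354 0.169 ] yaw 1.112 t 18.05 F [-0.4  0.4 -0.5]
[258.42458272 136.54950462]
[0.48654959 0.27070473 1.39061742] 0.152676399026764 1130.25
debiased [0.48365045 0.26912517]
```

```bash
python3 - <<'E'
from h import *
import json
st=json.load(open('pics/w7.json')); c=cam('wrist',st); im=np.load('pics/w7.npy').astype(int)
P=np.vstack([ellipse_pts(.4865,.2707,z,.021*f,.016*f,1.12) for z,f in((0,.8),(.004,.97),(.009,1),(.014,.97),(.018,.8))])
h=cv2.convexHull(w2pix(c,P).astype(np.float32)); print('model',cv2.minAreaRect(h),cv2.contourArea(h))
r=im[:,:,0]/np.maximum(im[:,:,2],1)
for t in(.5,.62,.7,.8):
    m=(r>t).astype(np.uint8); _,lab=cv2.connectedComponents(m); m=(lab==lab[136,258]).astype(np.uint8)
    k=cv2.findContours(m,0,1)[0][0]; print(t,m.sum(),cv2.minAreaRect(k),cv2.fitEllipse(k))
print((r[110:165:4,235:285:4]*10).astype(int)); print(im[110:165:4,235:285:4,2])
E
```

```text
model ((258.123046875, 136.7589569091797), (39.963600158691406, 30.06915855407715), 89.63330841064453) 942.6629274060251
0.5 1382 ((256.9781188964844, 135.1897735595703), (94.83369445800781, 34.516048431396484), 70.01689147949219) ((259.7992858886719, 138.07659912109375), (31.690048217773438, 97.82706451416016), 156.1352996826172)
0.62 1135 ((257.81707763671875, 137.64633178710938), (41.97566604614258, 32.05795669555664), 77.90524291992188) ((258.112060546875, 137.6489715576172), (32.68402099609375, 42.59806442260742), 170.7143096923828)
0.7 1074 ((258.5, 137.5), (41.0, 31.0), 90.0) ((257.9872741699219, 137.5740966796875), (31.15842056274414, 41.82009506225586), 173.18516540527344)
0.8 1014 ((258.0, 137.5), (39.0, 30.0), 90.0) ((257.82464599609375, 137.5120849609375), (30.270029067993164, 40.52717971801758), 172.8284912109375)
[[ 4  4  4  4  4  4  5  4  4  4  4  4  4]
 [ 4  4  4  4  4  4  4  4  4  4  4  4  4]
 [ 4  4  4  4  6  8  9  8  4  4  4  4  4]
 [ 4  4  4  9 10 10 10  9  8  4  4  4  4]
 [ 4  4  6  9 10 10 10 10  9  6  4  4  4]
 [ 4  4  8  9 10 10 10 10  9  8  4  4  4]
 [ 4  4  
[... 398 characters left out ...]
07 206 206 138 133 191 191 202 204 203]
 [216 216 217 206 220 237 236 170 179 192 202 204 204]
 [216 216 215 239 247 247 247 247 229 191 203 203 203]
 [216 217 222 247 247 247 247 247 247 202 199 204 204]
 [215 216 234 247 247 247 247 247 247 228 203 205 204]
 [215 215 239 247 247 247 247 247 247 239 195 204 204]
 [216 216 236 247 247 247 247 247 247 243 157 204 204]
 [214 215 227 247 247 247 247 247 247 244 115 197 204]
 [215 215 219 247 247 247 247 247 247 238 101 167 204]
 [214 215 216 240 247 247 247 247 246 196 144 115 198]
 [214 215 215 214 241 246 246 245 221 149 191 114 171]
 [213 214 214 214 190 175 178 163 147 148 214 171 122]
 [213 214 214 214 214 173 150 147 157 202 216 211 108]]
```

Emit:
move_arm:
  moves:
    - [0.9,[0.006,0,0.01],[0,0,0]]
    - [0.9,[0.006,0,0.01],[0,0,0]]
    - [0.9,[0.006,0.001,0.01],[0,0,0]]
    - [0.9,[0.006,0.0005,0.01],[0,0,0]]
    - [0.8,[0.006,0,0.01],[0,0,0]]
    - [0.8,[0.006,0,0.01],[0,0,0]]
    - [0.8,[0.0025,0,0.01],[0,0,0]]
    - [0.8,[0,0,0.01],[0,0,-0.05]]
    - [0.8,[0,0,0.01],[0,0,-0.05]]
    - [0.8,[0,0,0.005],[0,0,0]]

```text
time: 18.93
eef_pos: [0.4837, 0.2694, 0.0718]
tcp_rot: [0.821, 0.57, -0.001, -0.001]
contact_force: [-0.1, -0.5, -0.1]
opening: 0.8
finger_force: 0.0
```

Emit:
move_arm:
  moves:
    - [0.8,[0,0,0],[0,0,0]]
    - [0.8,[0,0,0],[0,0,0]]
    - [0.8,[0,0,0],[0,0,0]]
    - [0.8,[0,0,0],[0,0,0]]
    - [0.8,[0,0,0],[0,0,0]]
    - [0.8,[0,0,0],[0,0,0]]
    - [0.8,[0,0,0],[0,0,0]]
    - [0.8,[0,0,0],[0,0,0]]
    - [0.8,[0,0,0],[0,0,0]]
    - [0.8,[0,0,0],[0,0,0]]

```text
time: 19.77
eef_pos: [0.4846, 0.2695, 0.074]
tcp_rot: [0.822, 0.57, 0.0, -0.001]
contact_force: [-0.2, 0.9, -0.2]
opening: 0.801
finger_force: 0.0
```

```bash
cat >> h.py <<'E'
def pebimg(name,st,x,y,z,yaw,t=.75):
    c=cam('wrist',st); im=np.load(f'pics/{name}.npy').astype(int)
    P=np.vstack([ellipse_pts(x,y,z+dz,.021*f,.016*f,yaw,200) for dz,f in((-.009,.8),(-.005,.97),(0,1),(.005,.97),(.009,.8))])
    S=np.zeros((384,512),np.uint8); h=cv2.convexHull(w2pix(c,P).astype(np.float32))
    cv2.fillConvexPoly(S,np.round(h*16).astype(np.int32),1,shift=4)
    r=im[:,:,0]/np.maximum(im[:,:,2],1); m=((r>t)&(im[:,:,2]>120)).astype(np.uint8)
    _,lab=cv2.connectedComponents(m); u=w2pix(c,[[x,y,z+.009]])[0].astype(int); m=(lab==lab[u[1],u[0]]).astype(np.uint8)
    for n,q in(('model',S),('seen',m)):
        k=cv2.findContours(q,0,1)[0][0]; print(n,q.sum(),np.round(cv2.minAreaRect(k)[0],1),cv2.boundingRect(k),np.round(np.hstack(cv2.fitEllipse(k)),1))
    a=w2pix(c,np.array([[x,y,z],[x,y,z]])+[[0,0,0],R.from_quat(st['tcp_rot']).as_matrix()[:,0]*.001]); print('px per mm toolx',a[1]-a[0])
E
python3 - <<'E'
from h import *
st=shot('w8'); togo(.4848,.2693,.003,1.21,st); pebimg('w8',st,.4848,.2693,.009,1.21)
E
```

```text
shift tool [-0.0002  0.0004  0.071 ] turn [-0.0013 -0.0011  0.0028] pos [0.4846 0.2695 0.074 ] yaw 1.213 t 19.7667 F [-0.2  0.9 -0.2]
model 1827 [256.5 202. ] (236, 175, 42, 55) [256.4 201.7  41.4  54.    0.6]
seen 1916 [257.5 200.5] (236, 174, 44, 54) [257.3 200.6  42.4  55.4 179.1]
px per mm toolx [ 0.0031956  -1.22283733]
```

Emit:
move_arm:
  moves:
    - [0.8,[-0.001,0,0.012],[0,0,0]]
    - [0.8,[0,0,0.012],[0,0,0]]
    - [0.8,[0,0,0.012],[0,0,0]]
    - [0.8,[0,0,0.012],[0,0,0]]
    - [0.8,[0,0,0.01],[0,0,0]]
    - [0.8,[0,0,0.006],[0,0,0]]
    - [0.8,[0,0,0.004],[0,0,0]]
    - [0.8,[0,0,0.003],[0,0,0]]
    - [0.8,[0,0,0],[0,0,0]]
    - [0.8,[0,0,0],[0,0,0]]
  grip_force: 20

```text
time: 20.65
eef_pos: [0.4845, 0.2688, 0.0032]
tcp_rot: [0.822, 0.57, 0.0, -0.001]
contact_force: [0.5, -0.7, 0.6]
opening: 0.802
finger_force: 0.0
```

Emit:
move_arm:
  moves:
    - [0.65,[0,0,0],[0,0,0]]
    - [0.55,[0,0,0],[0,0,0]]
    - [0.5,[0,0,0],[0,0,0]]
    - [0.45,[0,0,0],[0,0,0]]
    - [0.42,[0,0,0],[0,0,0]]
    - [0.39,[0,0,0],[0,0,0]]
    - [0.36,[0,0,0],[0,0,0]]
    - [0.3,[0,0,0],[0,0,0]]
    - [0.2,[0,0,0],[0,0,0]]
    - [0.1,[0,0,0],[0,0,0]]

```text
time: 21.48
eef_pos: [0.4844, 0.2688, 0.0033]
tcp_rot: [0.822, 0.57, 0.0, -0.001]
contact_force: [1.3, -0.6, 1.4]
opening: 0.37
finger_force: 20.5
```

```bash
python3 - <<'E'
from h import *
st=get_state(); print(st['opening']*85,st['finger_force'],st['tcp_rot']); togo(.4848,.2693,.003,1.21,st)
E
```

```text
31.426037469032085 20.523163676261902 [ 8.21695163e-01  5.69926655e-01  2.74767783e-04 -7.69068805e-04]
shift tool [0.0006 0.0002 0.0003] turn [-0.001  -0.0013  0.0028] pos [0.4844 0.2688 0.0033] yaw 1.213 t 21.4833 F [ 1.3 -0.6  1.4]
```

Emit:
move_arm:
  moves:
    - [0.1,[0,0,-0.002],[0,0,0]]
    - [0.1,[0,0,-0.005],[0,0,0]]
    - [0.1,[0,0,-0.012],[0,0,0]]
    - [0.1,[0,0,-0.025],[0,0,0]]
    - [0.1,[0,0,-0.03],[0,0,0]]
    - [0.1,[0,0,-0.03],[0,0,0]]
    - [0.1,[0,0,-0.03],[0,0,0]]
    - [0.1,[0,0,-0.03],[0,0,0]]
    - [0.1,[0,0,-0.02],[0,0,0]]
    - [0.1,[0,0,-0.006],[0,0,0]]

```text
time: 22.32
eef_pos: [0.4865, 0.2692, 0.1988]
tcp_rot: [0.822, 0.57, 0.004, 0.0]
contact_force: [0.3, 0.2, -0.7]
opening: 0.374
finger_force: 20.2
```

```bash
python3 - <<'E'
from h import *
st=shot('w9'); e=np.array(st['eef_pos']); print(st['finger_force'],st['opening'])
pebimg('w9',st,e[0],e[1],e[2]+.0057,1.213)
# flat stone on foot: fit in scene/side cameras at raised height
im=read_camera('scene')[:,:,::-1].copy(); np.save('pics/sc2.npy',im)
im2=read_camera('side')[:,:,::-1].copy(); np.save('pics/si2.npy',im2)
for n,i in(('scene',im),('side',im2)):
    c=cam(n); u=w2pix(c,[[.4936,-.0471,.084]])[0]; print(n,u, i[int(u[1]),int(u[0])])
    d=i.max(2); m=(d<135).astype(np.uint8)&(np.ptp(i.astype(int),axis=2)<35); m=m.astype(np.uint8)
    _,lab=cv2.connectedComponents(m); l=lab[int(u[1]),int(u[0])]; m=(lab==l).astype(np.uint8)
    for cx,cy in((.4936,-.0471),):
      P=np.vstack([ellipse_pts(cx,cy,.073+dz,.034*f,.025*f,2.2,100) for dz,f in((-.011,.85),(-.007,.97),(0,1),(.007,.97),(.011,.85))])
      h=cv2.convexHull(w2pix(c,P).astype(np.float32)); S=np.zeros((384,512),np.uint8); cv2.fillConvexPoly(S,np.round(h*16).astype(np.int32),1,shift=4)
      for q in(S,m): k=max(cv2.findContours(q,0,1)[0],key=len); print(l,q.sum(),cv2.boundingRect(k),np.round(np.hstack(cv2.fitEllipse(k)),1))
togo(.4936,-.0471,.2,1.213,get_state())
E
```

```text
20.240064561367035 0.37433480227791144
model 3742 [256.5 242.5] (227, 204, 60, 78) [2.565e+02 2.430e+02 5.990e+01 7.740e+01 2.000e-01]
seen 3963 [255.5 240. ] (225, 202, 62, 77) [255.3 240.3  62.8  78.3 178.8]
px per mm toolx [ 0.00492599 -1.6868823 ]
scene [228.01268108 179.68094197] [65 66 73]
216 202 (221, 174, 16, 16) [228.1 181.8  13.7  16.8  40.9]
216 912 (203, 176, 52, 40) [228.5 195.4  39.4  51.7  87. ]
side [289.10784956 180.57647502] [50 50 56]
8 201 (281, 176, 17, 15) [289.1 183.1  13.2  17.3 120.2]
8 23789 (262, 7, 250, 228) [401.9 139.1 189.9 265.4  53.6]
shift tool [-0.2921  0.1194 -0.0076] turn [-0.0013 -0.0011 -0.0002] pos [0.4841 0.2683 0.1929] yaw 1.213 t 22.4667 F [-0.6  0.8 -1.1]
```

Emit:
move_arm:
  moves:
    - [0.1,[-0.01,0.003,-0.01],[0,0,0]]
    - [0.1,[-0.018,0.006,-0.01],[0,0,0]]
    - [0.1,[-0.02,0.006,-0.01],[0,0,0]]
    - [0.1,[-0.02,0.006,-0.01],[0,0,0]]
    - [0.1,[-0.02,0.006,-0.01],[0,0,0]]
    - [0.1,[-0.02,0.006,-0.01],[0,0,0]]
    - [0.1,[-0.02,0.006,-0.01],[0,0,0]]
    - [0.1,[-0.02,0.006,-0.01],[0,0,0]]
    - [0.1,[-0.02,0.006,0],[0,0,0]]
    - [0.1,[-0.02,0.006,0],[0,0,0]]

```text
time: 23.3
eef_pos: [0.4712, 0.0707, 0.272]
tcp_rot: [0.822, 0.57, -0.001, -0.001]
contact_force: [0.2, 0.2, -1.3]
opening: 0.365
finger_force: 20.2
```

Emit:
move_arm:
  moves:
    - [0.1,[-0.02,0.007,0],[0,0,0]]
    - [0.1,[-0.02,0.007,0],[0,0,0]]
    - [0.1,[-0.02,0.007,0],[0,0,0]]
    - [0.1,[-0.02,0.007,0],[0,0,0]]
    - [0.1,[-0.02,0.007,0],[0,0,0]]
    - [0.1,[-0.02,0.007,0],[0,0,0]]
    - [0.1,[-0.02,0.007,0],[0,0,0]]
    - [0.1,[-0.02,0.007,0],[0,0,0]]
    - [0.1,[-0.016,0.005,0],[0,0,0]]
    - [0.1,[-0.008,0.002,0],[0,0,0]]

```text
time: 24.13
eef_pos: [0.4652, -0.124, 0.2707]
tcp_rot: [0.822, 0.569, -0.001, -0.002]
contact_force: [0.3, 0.5, -0.6]
opening: 0.369
finger_force: 20.2
```

Emit:
move_arm:
  moves:
    - [0.1,[0,0,0],[0,0,0]]
    - [0.1,[0,0,0],[0,0,0]]
    - [0.1,[0,0,0],[0,0,0]]
    - [0.1,[0,0,0],[0,0,0]]
    - [0.1,[0,0,0],[0,0,0]]
    - [0.1,[0,0,0],[0,0,0]]
    - [0.1,[0,0,0],[0,0,0]]
    - [0.1,[0,0,0],[0,0,0]]
    - [0.1,[0,0,0],[0,0,0]]
    - [0.1,[0,0,0],[0,0,0]]

```text
time: 24.97
eef_pos: [0.4665, -0.1221, 0.2724]
tcp_rot: [0.822, 0.57, 0.0, -0.001]
contact_force: [0.1, -0.3, -0.5]
opening: 0.37
finger_force: 20.2
```

```bash
python3 - <<'E'
from h import *
st=shot('wa'); togo(.4936,-.0471,.27,1.213,st); im=np.load('pics/wa.npy'); c=cam('wrist',st)
u=w2pix(c,[[.494,-.05,.084]])[0]; print('u',u, im[int(u[1]),int(u[0])])
try: print('slate',fit(im,c,u,(.494,-.05,0),'slate'))
except AssertionError as e: print(e)
i=im.astype(int)
for th in(140,160,175):
    m=(i.max(2)<th)&(np.ptp(i,axis=2)<45); m=m.astype(np.uint8); _,lab=cv2.connectedComponents(m); m=(lab==lab[int(u[1]),int(u[0])]).astype(np.uint8)
    k=max(cv2.findContours(m,0,1)[0],key=len); print(th,m.sum(),cv2.boundingRect(k),np.round(np.hstack(cv2.fitEllipse(k)),1))
for x,y in((.4936,-.0471),(.4966,-.0471),(.4936,-.0441)):
    P=np.vstack([ellipse_pts(x,y,.073+dz,.034*f,.025*f,2.2,100) for dz,f in((-.011,.85),(-.007,.97),(0,1),(.007,.97),(.011,.85))])
    h=cv2.convexHull(w2pix(c,P).astype(np.float32)); print(cv2.contourArea(h),cv2.boundingRect(h),np.round(np.hstack(cv2.fitEllipse(h)),1))
cv2.imwrite('pics/wa.png',cv2.resize(im,(800,600),interpolation=cv2.INTER_CUBIC))
E
```

```text
shift tool [ 0.0797 -0.0009  0.0025] turn [-0.0014 -0.001  -0.0001] pos [ 0.4665 -0.1221  0.2724] yaw 1.213 t 24.9667 F [ 0.1 -0.3 -0.5]
u [256.28324458 102.03269159] [147 140 132]
slate (array([ 0.49408223, -0.0512079 ,  0.23445424]), np.float64(0.020720037792645862), np.float64(16715.875))
140 143721 (0, 0, 512, 353) [257.7 151.5 347.4 672.9  90.3]
160 1914 (230, 76, 55, 52) [256.7 101.3  44.1  59.2 128.4]
175 2166 (229, 75, 56, 54) [256.7 101.7  45.4  60.6 129.9]
2035.184676756675 (227, 74, 55, 51) [254.9  99.5  43.9  59.  126.7]
2039.3900535528082 (230, 73, 55, 51) [257.3  98.6  44.   59.  126.8]
2046.4890038912417 (226, 72, 56, 51) [254.   97.   44.   59.2 126.8]
```

Emit:
move_arm:
  moves:
    - [0.1,[0.005,0,0.006],[0,0,0]]
    - [0.1,[0.01,0.0005,0.014],[0,0,0]]
    - [0.1,[0.01,0,0.02],[0,0,0]]
    - [0.1,[0.011,0,0.02],[0,0,0]]
    - [0.1,[0.011,0,0.02],[0,0,0]]
    - [0.1,[0.011,0,0.02],[0,0,0]]
    - [0.1,[0.011,0,0.02],[0,0,0]]
    - [0.1,[0.007,0,0.02],[0,0,0]]
    - [0.1,[0.002,0,0.014],[0,0,0]]
    - [0.1,[0,0,0.006],[0,0,0]]

```text
time: 25.85
eef_pos: [0.4924, -0.0476, 0.1094]
tcp_rot: [0.821, 0.57, -0.001, -0.003]
contact_force: [-0.3, 0.4, -0.7]
opening: 0.368
finger_force: 20.2
```

Emit:
move_arm:
  moves:
    - [0.1,[0,0,0],[0,0,0]]
    - [0.1,[0,0,0],[0,0,0]]
    - [0.1,[0,0,0],[0,0,0]]
    - [0.1,[0,0,0],[0,0,0]]
    - [0.1,[0,0,0],[0,0,0]]
    - [0.1,[0,0,0],[0,0,0]]
    - [0.1,[0,0,0],[0,0,0]]
    - [0.1,[0,0,0],[0,0,0]]
    - [0.1,[0,0,0],[0,0,0]]
    - [0.1,[0,0,0],[0,0,0]]

```text
time: 26.68
eef_pos: [0.4941, -0.0491, 0.1125]
tcp_rot: [0.822, 0.57, 0.0, -0.001]
contact_force: [0.2, -0.7, -0.9]
opening: 0.368
finger_force: 20.2
```

```bash
python3 - <<'E'
from h import *
st=shot('wb'); togo(.4944,-.0492,.0873,1.213,st); print(st['finger_force'])
im=np.load('pics/wb.npy'); cv2.imwrite('pics/wb.png',cv2.resize(im,(800,600),interpolation=cv2.INTER_CUBIC))
E
```

```text
shift tool [-0.0001  0.0004  0.0252] turn [-0.0014 -0.001  -0.0002] pos [ 0.4941 -0.0491  0.1125] yaw 1.213 t 26.6833 F [ 0.2 -0.7 -0.9]
20.23735374212265
```

View pics/wb.png

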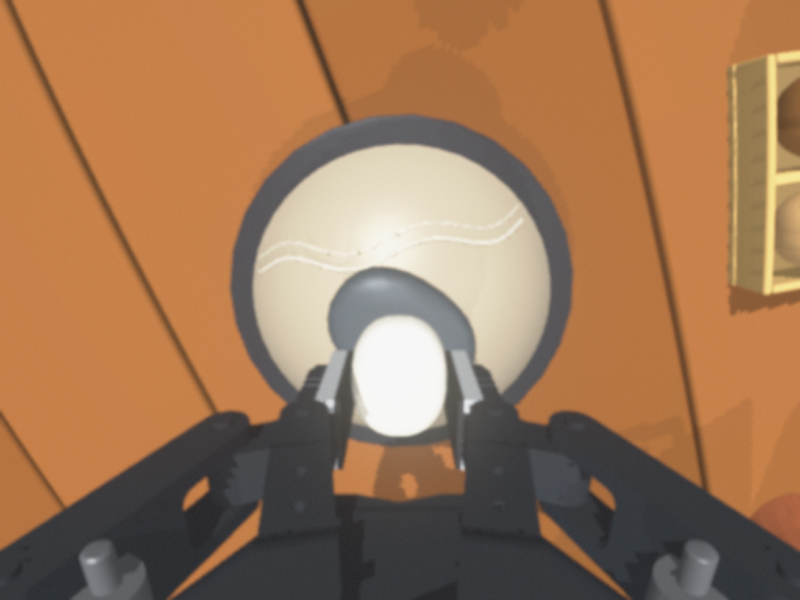

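The pebble is held at (399,376), over the flat stone, which spans columns 328–475 with its far edge at row 267. A quick numeric check of the fore-aft alignment comes next.

```bash
python3 - <<'E'
from h import *
import json
st=json.load(open('pics/wb.json')); c=cam('wrist',st); e=np.array(st['eef_pos']); X=R.from_quat(st['tcp_rot']).as_matrix()[:,0]
def ext(p,z,a,b,h,yaw):
    P=np.vstack([ellipse_pts(p[0],p[1],z+k*h,a*f,b*f,yaw,100) for k,f in((-1,.85),(-.6,.97),(0,1),(.6,.97),(1,.85))]); q=w2pix(c,P)*1.5625; return np.r_[q.min(0),q.max(0)].round(1)
for d in(-.003,0,.003): print(d,'flat',ext(e+d*X,.073,.034,.025,.011,2.2),'peb',ext(e+d*X,e[2]+.0057,.021,.016,.009,1.213))
E
```

```text
-0.003 flat [328.2 276.4 470.5 401.6] peb [354.1 326.9 447.  447.4]
0 flat [327.9 269.7 470.8 395.6] peb [353.9 318.7 447.3 440. ]
0.003 flat [327.6 263.  471.1 389.6] peb [353.6 310.3 447.6 432.5]
```

Emit:
move_arm:
  moves:
    - [0.1,[0,0.001,0.004],[0,0,0]]
    - [0.1,[0,0,0.004],[0,0,0]]
    - [0.1,[0,0,0.004],[0,0,0]]
    - [0.1,[0,0,0.004],[0,0,0]]
    - [0.1,[0,0,0.003],[0,0,0]]
    - [0.1,[0,0,0.002],[0,0,0]]
    - [0.1,[0,0,0.001],[0,0,0]]
    - [0.1,[0,0,0],[0,0,0]]
    - [0.1,[0,0,0],[0,0,0]]
    - [0.1,[0,0,0],[0,0,0]]

```text
time: 27.57
eef_pos: [0.4952, -0.0494, 0.0907]
tcp_rot: [0.822, 0.57, 0.0, -0.001]
contact_force: [-0.1, 0.4, -1.2]
opening: 0.37
finger_force: 20.2
```

Emit:
move_arm:
  moves:
    - [0.1,[0,0,0.0005],[0,0,0]]
    - [0.1,[0,0,0],[0,0,0]]
    - [0.1,[0,0,0.0005],[0,0,0]]
    - [0.1,[0,0,0],[0,0,0]]
    - [0.1,[0,0,0.0005],[0,0,0]]
    - [0.1,[0,0,0],[0,0,0]]
    - [0.1,[0,0,0],[0,0,0]]
    - [0.1,[0,0,0],[0,0,0]]
    - [0.1,[0,0,0],[0,0,0]]
    - [0.1,[0,0,0],[0,0,0]]

```text
time: 28.4
eef_pos: [0.4951, -0.0493, 0.089]
tcp_rot: [0.822, 0.57, 0.0, -0.001]
contact_force: [-0.2, -0.1, -1.2]
opening: 0.365
finger_force: 20.2
```

```bash
python3 - <<'E'
from h import *
togo(.4944,-.0492,.0873,1.213); F=[]
for _ in range(4): read_camera('side'); F.append(get_state()['contact_force'])
print(np.mean(F,0))
E
```

```text
shift tool [-0.0001 -0.0007  0.0017] turn [-0.0013 -0.001  -0.0002] pos [ 0.4951 -0.0493  0.089 ] yaw 1.213 t 28.4 F [-0.2 -0.1 -1.2]
[ 0.18224155 -0.22945275 -0.18603852]
```

Emit:
move_arm:
  moves:
    - [0.1,[0,0,0.0004],[0,0,0]]
    - [0.1,[0,0,0],[0,0,0]]
    - [0.1,[0,0,0.0004],[0,0,0]]
    - [0.1,[0,0,0],[0,0,0]]
    - [0.1,[0,0,0.0004],[0,0,0]]
    - [0.1,[0,0,0],[0,0,0]]
    - [0.1,[0,0,0],[0,0,0]]
    - [0.1,[0,0,0],[0,0,0]]
    - [0.1,[0,0,0],[0,0,0]]
    - [0.1,[0,0,0],[0,0,0]]

```text
time: 29.43
eef_pos: [0.495, -0.0494, 0.0878]
tcp_rot: [0.822, 0.57, 0.0, -0.001]
contact_force: [-0.6, 0.3, -1.5]
opening: 0.371
finger_force: 20.2
```

```bash
cat > f.py <<'E'
from h import *
togo(.4944,-.0492,.0873,1.213); F=[];T=[]
for _ in range(10): read_camera('side'); s=get_state(); F.append(s['contact_force']); T.append(s['wrist_torque'])
print(np.mean(F,0).round(2),np.mean(T,0).round(3))
E
python3 f.py
```

```text
shift tool [-0.0001 -0.0007  0.0005] turn [-0.0014 -0.001  -0.0002] pos [ 0.495  -0.0494  0.0878] yaw 1.213 t 29.4333 F [-0.6  0.3 -1.5]
[-0.03  0.02 -0.13] [ 0.01  -0.003 -0.   ]
```

Emit:
move_arm:
  moves:
    - [0.1,[0,0,0.0003],[0,0,0]]
    - [0.1,[0,0,0],[0,0,0]]
    - [0.1,[0,0,0],[0,0,0]]
    - [0.1,[0,0,0],[0,0,0]]
    - [0.1,[0,0,0],[0,0,0]]
    - [0.1,[0,0,0],[0,0,0]]
    - [0.1,[0,0,0],[0,0,0]]
    - [0.1,[0,0,0],[0,0,0]]
    - [0.1,[0,0,0],[0,0,0]]
    - [0.1,[0,0,0],[0,0,0]]

```text
time: 30.77
eef_pos: [0.495, -0.0493, 0.0875]
tcp_rot: [0.822, 0.57, 0.0, -0.001]
contact_force: [0.4, -1.2, -1.2]
opening: 0.367
finger_force: 20.2
```

```bash
python3 f.py
```

```text
shift tool [-0.0001 -0.0006  0.0002] turn [-0.0014 -0.001  -0.0002] pos [ 0.495  -0.0493  0.0875] yaw 1.213 t 30.7667 F [ 0.4 -1.2 -1.2]
[ 0.22  0.16 -0.44] [-0.017 -0.02  -0.003]
```

Emit:
move_arm:
  moves:
    - [0.1,[0,0,0.0003],[0,0,0]]
    - [0.1,[0,0,0],[0,0,0]]
    - [0.1,[0,0,0],[0,0,0]]
    - [0.1,[0,0,0],[0,0,0]]
    - [0.1,[0,0,0],[0,0,0]]
    - [0.1,[0,0,0],[0,0,0]]
    - [0.1,[0,0,0],[0,0,0]]
    - [0.1,[0,0,0],[0,0,0]]
    - [0.1,[0,0,0],[0,0,0]]
    - [0.1,[0,0,0],[0,0,0]]

```text
time: 32.1
eef_pos: [0.4951, -0.0494, 0.0872]
tcp_rot: [0.822, 0.57, 0.0, -0.001]
contact_force: [0.5, 0.1, 0.4]
opening: 0.371
finger_force: 20.3
```

```bash
python3 f.py
```

```text
shift tool [-0.0001 -0.0007 -0.0001] turn [-0.0013 -0.0011 -0.0002] pos [ 0.4951 -0.0494  0.0872] yaw 1.213 t 32.1 F [0.5 0.1 0.4]
[-0.15 -0.24 -0.15] [-0.04   0.001 -0.002]
```

Emit:
move_arm:
  moves:
    - [0.1,[0,0,0.0003],[0,0,0]]
    - [0.1,[0,0,0],[0,0,0]]
    - [0.1,[0,0,0],[0,0,0]]
    - [0.1,[0,0,0],[0,0,0]]
    - [0.1,[0,0,0],[0,0,0]]
    - [0.1,[0,0,0],[0,0,0]]
    - [0.1,[0,0,0],[0,0,0]]
    - [0.1,[0,0,0],[0,0,0]]
    - [0.1,[0,0,0],[0,0,0]]
    - [0.1,[0,0,0],[0,0,0]]

```text
time: 33.43
eef_pos: [0.4951, -0.0494, 0.0871]
tcp_rot: [0.822, 0.57, 0.0, -0.001]
contact_force: [-1.8, -0.3, 4.2]
opening: 0.37
finger_force: 20.8
```

```bash
python3 f.py
```

```text
shift tool [-0.0001 -0.0007 -0.0002] turn [-0.0013 -0.001  -0.0002] pos [ 0.4951 -0.0494  0.0871] yaw 1.213 t 33.4333 F [-1.8 -0.3  4.2]
[-1.5  -0.05  4.96] [-0.03   0.349  0.005]
```

The pebble made contact at 0.0871, as predicted. I ease off slightly and release slowly.

Emit:
move_arm:
  moves:
    - [0.1,[0,0,-0.0002],[0,0,0]]
    - [0.1,[0,0,0],[0,0,0]]
    - [0.1,[0,0,0],[0,0,0]]
    - [0.36,[0,0,0],[0,0,0]]
    - [0.37,[0,0,0],[0,0,0]]
    - [0.375,[0,0,0],[0,0,0]]
    - [0.38,[0,0,0],[0,0,0]]
    - [0.39,[0,0,0],[0,0,0]]
    - [0.4,[0,0,0],[0,0,0]]
    - [0.42,[0,0,0],[0,0,0]]

```text
time: 34.77
eef_pos: [0.4948, -0.0492, 0.0867]
tcp_rot: [0.822, 0.57, -0.0, -0.001]
contact_force: [0.1, -0.1, 0.6]
opening: 0.418
finger_force: 0.0
```

Emit:
move_arm:
  moves:
    - [0.44,[0,0,0],[0,0,0]]
    - [0.47,[0,0,0],[0,0,0]]
    - [0.5,[0,0,0],[0,0,0]]
    - [0.54,[0,0,0],[0,0,0]]
    - [0.58,[0,0,0],[0,0,0]]
    - [0.6,[0,0,0],[0,0,0]]
    - [0.6,[0,0,0],[0,0,0]]
    - [0.6,[0,0,0],[0,0,0]]
    - [0.6,[0,0,0],[0,0,0]]
    - [0.6,[0,0,0],[0,0,0]]

```text
time: 35.6
eef_pos: [0.495, -0.0494, 0.0871]
tcp_rot: [0.822, 0.57, 0.0, -0.001]
contact_force: [1.0, 0.0, -0.2]
opening: 0.601
finger_force: 0.0
```

```bash
python3 - <<'E'
from h import *
st=shot('wc'); e=np.array(st['eef_pos']); print(st['finger_force'],st['opening'],e)
pebimg('wc',st,e[0],e[1],.093,1.213)
E
```

```text
0.0 0.601206930907241 [ 0.49502607 -0.0493632   0.08709016]
model 3753 [256.5 242.5] (227, 204, 60, 78) [256.4 243.2  60.1  77.4   0.3]
seen 8259 [259.5 239.9] (204, 185, 103, 107) [253.3 241.6  95.  112.7 175.8]
px per mm toolx [ 0.00480417 -1.68858687]
```

Emit:
move_arm:
  moves:
    - [0.6,[0,0,-0.002],[0,0,0]]
    - [0.6,[0,0,-0.004],[0,0,0]]
    - [0.6,[0,0,-0.008],[0,0,0]]
    - [0.6,[0,0,-0.015],[0,0,0]]
    - [0.6,[0,0,-0.02],[0,0,0]]
    - [0.6,[0,0,-0.02],[0,0,0]]
    - [0.6,[0,0,-0.02],[0,0,0]]
    - [0.6,[0,0,-0.02],[0,0,0]]
    - [0.6,[0,0,-0.01],[0,0,0]]
    - [0.6,[0,0,0],[0,0,0]]

```text
time: 36.48
eef_pos: [0.4969, -0.0501, 0.2098]
tcp_rot: [0.822, 0.57, 0.002, 0.002]
contact_force: [-0.9, 0.8, -0.2]
opening: 0.603
finger_force: 0.0
```

Emit:
move_arm:
  moves:
    - [0.6,[0,0,0],[0,0,0]]
    - [0.6,[0,0,0],[0,0,0]]
    - [0.6,[0,0,0],[0,0,0]]
    - [0.6,[0,0,0],[0,0,0]]
    - [0.6,[0,0,0],[0,0,0]]
    - [0.6,[0,0,0],[0,0,0]]
    - [0.6,[0,0,0],[0,0,0]]
    - [0.6,[0,0,0],[0,0,0]]
    - [0.6,[0,0,0],[0,0,0]]
    - [0.6,[0,0,0],[0,0,0]]

```text
time: 37.32
eef_pos: [0.4952, -0.0495, 0.2061]
tcp_rot: [0.822, 0.57, 0.0, -0.001]
contact_force: [0.7, 0.3, -0.1]
opening: 0.599
finger_force: 0.0
```

```bash
python3 - <<'E'
from h import *
st=shot('wd'); e=np.array(st['eef_pos']); print(e,st['time']); c=cam('wrist',st)
im=np.load('pics/wd.npy').astype(int)
ims=[read_camera('wrist').astype(int) for _ in range(20)]
print('motion',[int((np.abs(ims[k]-ims[0]).max(2)>25).sum()) for k in(1,5,10,19)])
def blob(m,u,n):
    m=m.astype(np.uint8); _,lab=cv2.connectedComponents(m); m=(lab==lab[int(u[1]),int(u[0])]).astype(np.uint8)
    k=max(cv2.findContours(m,0,1)[0],key=len); print(n,m.sum(),cv2.boundingRect(k),np.round(np.hstack(cv2.fitEllipse(k)),1)); 
u=w2pix(c,[[.495,-.0493,.102]])[0]; print(u,im[int(u[1]),int(u[0])])
v=im.min(2); blob(v>185,u,'peb185'); blob(v>200,u,'peb200')
s=(im.max(2)<185)&(np.ptp(im,axis=2)<45)|(v>195)
blob((im.max(2)<170)&(np.ptp(im,axis=2)<45),w2pix(c,ellipse_pts(.4945,-.049,.084,.029,.0,2.2,3))[0],'flat')
for n,z,a,b,h,yaw in(('flat',.073,.034,.025,.011,2.2),('peb',.093,.021,.016,.009,1.213)):
    P=np.vstack([ellipse_pts(.495,-.0493,z+k*h,a*f,b*f,yaw,100) for k,f in((-1,.85),(-.6,.97),(0,1),(.6,.97),(1,.85))])
    H=cv2.convexHull(w2pix(c,P).astype(np.float32)); print('model',n,cv2.contourArea(H),cv2.boundingRect(H),np.round(np.hstack(cv2.fitEllipse(H)),1))
E
```

```text
[ 0.49515844 -0.04951457  0.206099  ] 37.3167
motion [11, 10, 1, 12]
[255.6086712 187.825451 ] [247 247 247]
peb185 1292 (238, 160, 34, 45) [2.546e+02 1.821e+02 3.440e+01 4.570e+01 2.000e-01]
peb200 1256 (238, 160, 34, 45) [254.6 182.3  34.   44.9 179.7]
flat 1324 (224, 151, 64, 59) [255.4 180.4  47.4  63.8 125.5]
model flat 2630.188830420957 (224, 152, 63, 56) [255.3 180.   49.8  67.3 122.9]
model peb 1198.12139798922 (238, 162, 35, 46) [2.556e+02 1.853e+02 3.410e+01 4.480e+01 1.000e-01]
```

The cairn is standing still: there was no motion across 20 frames, and both stones sit within about 2 mm of the model positions. Handing in.

```bash
python3 -c "
from plant import *
print(sign_off())"
```

```text
the job is handed in; nothing more can be done
None
```

I balanced the flat stone on the crown, laid the pebble within about 2 mm of its middle, and handed the job in at about 38 s with the cairn still and the gripper clear; I inferred the level from camera positions and did not measure it directly.

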